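Switch the shaker off, unclamp it and unload the tube block

ROBOT

A 6-joint arm with a two-finger parallel gripper is mounted at the origin on the work surface. World frame = base frame: x ahead of the robot, y to its left, z up, the work surface at z = 0. Lengths are in m, angles in rad, forces in N, time in s.
With the tool pointing down it reaches from about 0.25 to 0.725 m from the base axis. Payload 4 kg.
Tool frame: the origin (TCP) lies midway between the tips of the shut fingers; the grasp point (between the pads) lies bot.pinch_z behind it (bot.pinch_z is the distance from the TCP to the grasp point, in m); z points along the fingers, y is the line along which they close (so a half turn about z gives the same grasp; the last joint's range is limited). The gripper opens to 85 mm and grips with 20 to 120 N. Pads are 22 mm wide; open, the fingers measure 114 mm over their backs; the gripper's body (76 mm by 85 mm) begins 54 mm behind the grasp point. The pads swing forward as they close: fully open they stand 13 mm farther back than shut.
Start: joints at [-1.301, 0.241, 0.005, 1.335, 0, 1.571], TCP at [0.133, -0.482, 0.231] pointing down, gripper open.
Joint ranges: [-2.72, 2.72], [-1.05, 1.87], [-1.09, 1.28], [-1.99, 2.15], [-1.42, 1.44], [-3.14, 3.14]. Speed limits (rad/s): [2.79, 2.79, 3.14, 3.14, 3.14, 3.14].

INTERFACE

Orientations are given as a unit quaternion [x, y, z, w].
In Python, from workcell import bot gives the robot as it stands.
- The arm moves only by the shell command python3 jog.py, which reads ROWS from standard input. ROWS is a JSON list of rows, 1 to 10 of them, each an object with the fields drx, dry, drz (a rotation vector in rad), x, y, z (the shift in m), aperture (the finger opening in m); a field left out counts as zero (the opening has to be given); each row is the pose to reach, as a shift and turn from the pose commanded when the command began, along the tool's axes at that moment; what a row does not reach only later rows make up. A row lasts 1/8 s, in which the tool goes at most 0.0625 m and 0.188 rad, less where a joint would pass 70% of its speed; a pose out of reach is approached as far as the arm can. The fingers move at their own pace and stop on an object; the grip force is fixed at half the most. Time passes only in rows, so rows that do not move let the fingers close. It prints the time, the measured TCP pose, the force, the opening and the grip force at its end. Input that does not fit is refused with a message, and nothing moves.
- bot.get_obs(): the state, without advancing time (a new reading comes with each control period).
- bot.camera(name): name is "scene" or "top" or "wrist"; returns the picture (400x640x3 uint8, red, green, blue); there is no depth.
- bot.calibration(name): a dict with "mtx" (3x3 intrinsics, pixels), "R" (3x3) and "t" (3): a world point X has camera coordinates R X + t. Camera axes: x right, y down, z forward; pixel columns grow to the right and rows downward; lengths in m; the calibration is good to about 2 mm. The wrist camera is an equidistant fisheye: a pixel r from the principal point sees the ray r / f radians off the axis. A picture is of the moment at which its call begins: read the wrist's pose just before it. calibration takes no time and is no camera call; for the wrist camera it gives the pose at the moment of the call.
- bot.job_done(): hands the job in; it is judged then, once.
The state is a dict: "clock": time; "joint_pos": joint angles; "joint_vel": joint speeds; "tau": joint torques, N m; "eef_pos": TCP position; "tool_rot": TCP orientation; "ft_force": force on the tool from outside, world axes, zero at the start; "ft_torque": the same for the moment, N m; "grip_width": finger opening in m; "grasp_force": force on a finger pad.
Only numpy, scipy, OpenCV 4.12 (cv2) and the standard library are available. Lean on these libraries where they do the work, as an engineer would, in place of code of your own. Each camera call takes 0.05 s, during which the arm holds its last target. There are 200 camera calls.

TASK

The shaker's timer has paused it with the direction switch still thrown to forward: set the three-position toggle on the control box to its centre off position (its turret is tilted, so off is where it clicks, not upright), never throwing it over into reverse. Only then flip the toggle clamp on the shaker up past centre so that it stays open, lift out the freed aluminium tube block and set it down, without dropping it, upright in the middle of the steel cooling plate. Leave the switch at off, and leave the amber bottle and the beaker standing where they are.

Things in the scene. Friction and masses are not known exactly. Their poses are not given: they have to be found in the camera images.
- control_box: Grey box fixed on the bench left or right of the shaker, 130 (x) x 140 (y) x 80 mm high, yaw within 0.4 rad; origin: centre of underside. On top two cheeks (inner faces at x +-24 mm, 56 mm long, up to z = 102 mm) carry a grey drum of 22 mm radius, the switch turret, axis along x at z = 86 mm. The steel toggle lever sticks out of it and swings in the box's y-z plane.
- switch_axis (a point): On the box's centre, z = 86 mm: axis (along box x) of both lever and turret; axes as the box. Lever: 8 mm rod with an 11 mm thick end, reaching 71 mm from the axis. The turret is stiffly set at a tilt of up to 0.35 rad either way about this axis, different each time and not reported, so off is generally NOT upright: lever angle from vertical, to +y, = joint toggle + tilt.
- toggle (a joint): Lever angle relative to turret (rad): +0.17 forward (start; leans to box +y), 0 off, -0.17 reverse. Sprung: off is a narrow notch with crests at +-0.09; inside them the lever drops into off and stays within 0.03 when let go, outside it is driven to that end. From forward it takes 5 to 10 N at 50 mm from the axis, then gives way with a click; leaving off takes about as much.
- shaker: White shaker fixed on the bench, 280 (x) x 220 (y) x 60 mm, yaw within 0.3 rad, with an aluminium deck (240 x 180 mm, top at z = 68 mm); origin: centre of underside. The block's nest is at x = -50 mm, y = 0: steel stops 8 mm high at the block's ends and corners, 2 to 3 mm play, the middle 60 mm of the long sides free. The clamp stands at x = +35 mm. A loose brass weight stands on the deck.
- clamp_pivot (a point): Clamp pivot, at x = 35, y = 0, z = 118 mm of the shaker; hinge along the shaker's y. Shut, the arm (14 mm wide) runs 66 mm towards the shaker's -x, its rubber foot on the block; the handle, a bar rising 132 mm from the pivot with an 18 mm thick grey grip over its outer half, leans 25 degrees from vertical to -x. Arm and handle are one rigid bell crank, 65 degrees apart; a ball boss between.
- clamp (a joint): Clamp angle (rad): 0 shut on the block, growing as the handle is pushed to the shaker's +x and the arm rises. Over centre at 0.9: beyond it springs open by itself to its stop at 1.75 (arm just past upright, handle lying far back); below it springs shut. Opening takes 2 to 6 N across the handle 90 mm from the pivot.
- block: Aluminium tube block 90 (x) x 46 (y) x 40 mm high with ten tube holes in its top, about 0.4 kg; origin at the centre of its underside, z up. It starts in the shaker's nest, long side along the shaker's x, underside at z = 68 mm, held down by the clamp.
- cooling_plate: Bare steel plate 160 x 160 x 12 mm fixed to the bench on the other side of the shaker from the control box; origin at the centre of its underside, upper face at z = 12 mm.
- amber_bottle: Amber glass bottle, 66 mm diameter, 150 mm tall, standing on the bench; origin at the centre of its underside. To be left alone.
- beaker: Glass beaker, 70 mm diameter, 90 mm tall, standing on the bench; origin at the centre of its underside. To be left alone.

How it is judged:
On the way, in this order (a step that is already met when the one before it is completed fails the run):
1. the toggle rests at its centre off position, with the clamp still shut (value of joint toggle between -0.045 and 0.045 rad and value of joint clamp below 0.3 rad), for 0.3 s.
2. the clamp is flipped open past centre, with the toggle still at off (value of joint toggle between -0.045 and 0.045 rad and value of joint clamp above 1.4 rad), for 0.2 s.
3. the block is lifted clear of its nest (z of block in the frame of shaker above 0.085 m), for 0.1 s.
At the end, for the whole second after the job is handed in: the toggle is at off (within 0.045 rad), the clamp stands open (above 1.4 rad), and the block rests still and upright (within 0.1 rad) on the cooling plate, its centre within 30 mm of the plate's centre (all of step 2 and horizontal distance between block and cooling_plate below 0.03 m and z of block in the frame of cooling_plate between 0.008 and 0.018 m and angle between block's own z axis and vertical below 0.1 rad and linear speed of block below 0.02 m/s); the robot touches nothing.
It fails at once if the toggle is thrown over into reverse (below -0.11 rad) (value of joint toggle below -0.11 rad).
It fails at once if the block is dropped (moves faster than 0.6 m/s out of the fingers) (linear speed of block above 0.6 m/s and contact force between the fingers and block below 0.1 N).
It fails at once if the bottle or the beaker is shifted by more than 40 mm or tipped over (distance of any of amber_bottle, beaker from where it was at the start of the episode above 0.04 m or angle between any of amber_bottle, beaker's own z axis and vertical above 0.5 rad).
It also fails if it takes over 70 s, if anything falls off the work surface, if the arm or the gripper's body presses on something with over 40 N, if the wrist force passes 120 N, or if a joint passes its speed limit or range.

## Working session

There is one attempt and no reset: what is moved stays moved. The work goes in short steps, Python scripts to look and compute and a shell command to move; the robot and the scene stay as the last step left them, time stands still between calls to the robot, and variables do not carry over. Pictures are saved under pics/ and viewed, at most 13 in all, crops included, and the job is handed in when it is done.

```bash
ls; mkdir -p pics; python3 - <<'E'
from workcell import bot
import cv2
for n in("scene","top"):
    cv2.imwrite(f"pics/{n}0.png",bot.camera(n)[:,:,::-1])
    c=bot.calibration(n);print(n,c)
o=bot.get_obs();print(o,bot.pinch_z)
E
```

```text
jog.py
pics
workcell.py
scene {'mtx': array([[411.33731462,   0.        , 319.77436699],
       [  0.        , 411.33731462, 208.86437538],
       [  0.        ,   0.        ,   1.        ]]), 'R': array([[-0.11714274,  0.99310289, -0.00492195],
       [ 0.84141444,  0.09661504, -0.53168344],
       [-0.52754083, -0.06642426, -0.84692886]]), 't': array([ 0.07790042, -0.42338963,  1.46202628])}
top {'mtx': array([[484.30808785,   0.        , 317.90976502],
       [  0.        , 484.30808785, 199.99460729],
       [  0.        ,   0.        ,   1.        ]]), 'R': array([[ 0.08872854, -0.99603928,  0.005745  ],
       [-0.96997928, -0.08771533, -0.22681757],
       [ 0.22642313,  0.01455266, -0.97392032]]), 't': array([-0.04208999,  0.58352112,  1.01563725])}
{'clock': 0.1, 'joint_pos': array([-1.30100814e+00,  2.41359886e-01,  3.87201551e-03,  1.33517131e+00,
       -9.68297949e-06,  1.57080811e+00]), 'joint_vel': array([ 0.0001955 , -0.00190343,  0.00202805, -0.00046733, -0.00016789,
        0.00091826]), 'tau': array([-8.55496874e-04, -3.73137510e+01,  2.53009897e+01,  1.08452651e-02,
        1.49816441e-05,  5.69666682e-06]), 'eef_pos': array([ 0.13311477, -0.48138633,  0.23049583]), 'tool_rot': array([ 9.90915941e-01,  1.34479477e-01, -1.30066532e-04, -9.22315807e-04]), 'ft_force': array([ 0.01239298, -0.37121712, -0.02883072]), 'ft_torque': array([ 0.00778369, -0.03584282,  0.02593257]), 'grasp_force': 0.0, 'grip_width': 0.08558055527905982} 0.0187
```

View pics/top0.png

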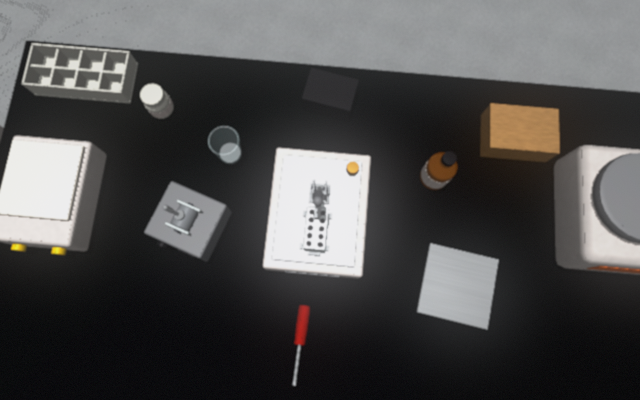

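View pics/scene0.png

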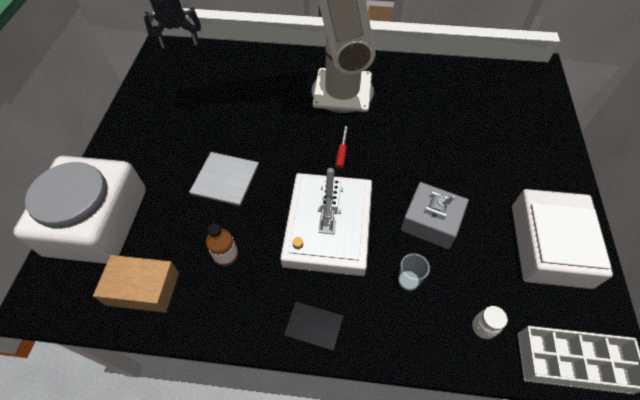

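The top view shows the control box at about (185,218), the shaker at (318,212) with the clamp and handle towards the robot, the plate at (458,286), the bottle at (438,170) and the beaker at (225,145). The scene view shows the same layout from the far side. I'll zoom in on both.

```bash
python3 - <<'E'
import cv2,numpy as np
t=cv2.imread("pics/top0.png");s=cv2.imread("pics/scene0.png")
def z(im,x,y,w,h,W,H):return cv2.resize(im[y:y+h,x:x+w],(W,H),interpolation=cv2.INTER_CUBIC)
a=np.hstack([z(t,140,175,100,75,400,300),z(s,395,175,80,75,400,300*1)])
b=np.hstack([z(t,255,140,133,150,266,300),z(t,410,235,100,100,267,300),z(s,275,160,110,124,267,300)])
cv2.imwrite("pics/z1.png",np.vstack([a,b]))
E
```

```text
(no output)
```

View pics/z1.png

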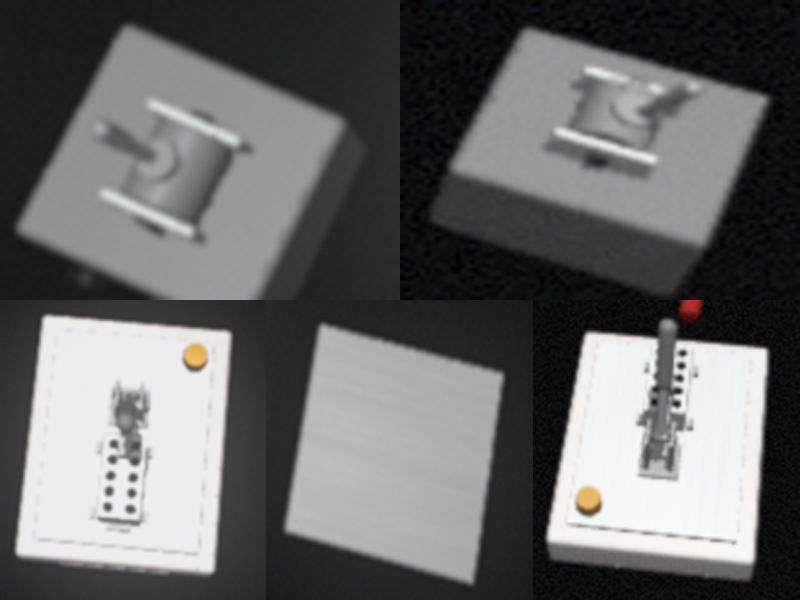

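The crops show the corners of the box, shaker and plate clearly. The lever tip is at about (165.5,207.5) in top and (453,197) in scene. Next I'll fit the poses from these corners.

```bash
cat > h.py <<'E'
import numpy as np
from workcell import bot
from scipy.optimize import least_squares
def proj(n,X):
    c=bot.calibration(n);q=np.atleast_2d(X)@c["R"].T+c["t"];q=q@c["mtx"].T;return q[:,:2]/q[:,2:]
def tri(a,b):
    return least_squares(lambda X:np.r_[proj("top",X)[0]-a,proj("scene",X)[0]-b],[.5,0,.1])
def fit(loc,obs,x0,fz=False):
    # loc: local xy corners, obs: list (cam, idx, u,v); fit x,y,yaw,z
    loc=np.array(loc,float)
    def w(p):
        c,s=np.cos(p[2]),np.sin(p[2]);return np.c_[loc[:,0]*c-loc[:,1]*s+p[0],loc[:,0]*s+loc[:,1]*c+p[1],np.full(len(loc),p[3])]
    def f(p):
        P={n:proj(n,w(p)) for n in("top","scene")}
        return np.concatenate([P[n][i]-np.array([u,v]) for n,i,u,v in obs])
    return least_squares(f,x0)
E
python3 - <<'E'
from h import *
np.set_printoptions(precision=4,suppress=True)
def rect(a,b):return[(a,b),(a,-b),(-a,-b),(-a,b)]  # FL FR BR BL seen from robot
r=fit(rect(.065,.07),[("top",0,171.25,181.25),("top",1,226.25,205.5),("top",3,144.25,232.5),("scene",0,456.6,236.75),("scene",1,405.4,217.5),("scene",2,420,182),("scene",3,468.6,199.5)],[.5,.25,-.3,.08]);print("box",r.x,r.fun)
r=fit(rect(.14,.11),[("top",0,277.5,148.5),("top",1,370.5,155.5),("top",3,263.5,267.5),("top",2,362,276.5),("scene",0,366.5,268.7),("scene",1,281.2,260.4),("scene",2,296.4,173.6),("scene",3,371.8,179.8)],[.5,0,0,.06]);print("shk",r.x,r.fun)
r=fit(rect(.08,.08),[("top",0,430.2,243),("top",1,498.8,259.3),("top",3,417.1,312.3),("top",2,487.5,330)],[.4,-.3,-.2,.012]);print("plate",r.x,r.fun)
r=tri([165.5,207.5],[453,197]);print("tip",r.x,r.fun)
r=tri([419,286][:0] or [438,170],[220,246]);print("bottle approx",r.x)
E
```

```text
box [ 0.5139  0.299  -0.3287  0.0729] [-1.323  -0.5786 -0.2317 -0.0144 -2.2696  0.6324 -1.4823  0.8891 -1.7822
  0.1809 -0.9402 -0.1681 -0.4382  0.1461]
shk [0.5643 0.0098 0.0035 0.052 ] [-2.252  -0.7918 -0.8442  0.0645 -1.6718  0.9001 -0.1528  0.5712 -1.3027
  0.6955 -2.0072  0.1298 -1.3111 -0.1754 -1.2285  0.3433]
plate [ 0.4282 -0.3229 -0.1499  0.0132] [-0.047   0.0416  0.0285  0.2272 -0.2168 -0.044   0.2329 -0.2163]
tip [0.5227 0.3216 0.1455] [-0.6778 -0.0847 -0.8325  0.092 ]
bottle approx [ 0.6831 -0.2586  0.0555]
```

```bash
cat >> h.py <<'E'
from scipy.spatial.transform import Rotation as Ro
np.set_printoptions(precision=4,suppress=True)
def go(p,yaw):
    "tool-frame shift and turn from the measured pose to TCP p, pointing down with tool x at world yaw"
    o=bot.get_obs();R=Ro.from_quat(o["tool_rot"])
    T=Ro.from_euler("z",yaw)*Ro.from_euler("x",np.pi)
    print("rot",(R.inv()*T).as_rotvec(),"d",R.inv().apply(np.array(p)-o["eef_pos"]),"j",o["joint_pos"])
E
python3 - <<'E'
from h import *
c=bot.calibration("wrist");o=bot.get_obs();R=Ro.from_quat(o["tool_rot"])
print(c["mtx"],"cam in tool",R.inv().apply(-c["R"].T@c["t"]-o["eef_pos"]),"cam z in tool",R.inv().apply(c["R"][2]))
go([.42,.2,.33],.27)
E
```

```text
[[309.7069   0.     321.0363]
 [  0.     309.7069 197.9082]
 [  0.       0.       1.    ]] cam in tool [ 0.0824  0.0001 -0.1416] cam z in tool [-0.3225 -0.0016  0.9466]
rot [-0.0019  0.     -0.0002] d [ 0.4581 -0.5805 -0.0984] j [-1.301   0.2414  0.0039  1.3352 -0.      1.5708]
```

```bash
echo '[{"z": -0.05,"aperture": 0.085},{"x": 0.02,"y": -0.04,"z": -0.098,"aperture": 0.085},{"x": 0.06,"y": -0.08,"z": -0.098,"aperture": 0.085},{"x": 0.10,"y": -0.13,"z": -0.098,"aperture": 0.085},{"x": 0.137,"y": -0.175,"z": -0.098,"aperture": 0.085},{"x": 0.174,"y": -0.22,"z": -0.098,"aperture": 0.085},{"x": 0.21,"y": -0.267,"z": -0.098,"aperture": 0.085},{"x": 0.247,"y": -0.314,"z": -0.098,"aperture": 0.085},{"x": 0.284,"y": -0.36,"z": -0.098,"aperture": 0.085},{"x": 0.32,"y": -0.407,"z": -0.098,"aperture": 0.085}]' | python3 jog.py
python3 - <<'E'
from h import *
import cv2
import pickle
c=bot.calibration("wrist");im=bot.camera("wrist")
cv2.imwrite("pics/w1.png",im[:,:,::-1]);pickle.dump(c,open("pics/w1.pkl","wb"))
go([.42,.2,.33],.27)
E
```

```text
clock: 1.35
eef_pos: [0.3334, -0.0025, 0.3292]
tool_rot: [0.991, 0.135, 0.0, 0.0]
ft_force: [1.4, -1.5, 0.5]
grip_width: 0.0845
grasp_force: 0.0
rot [-0.005  -0.0028  0.0111] d [ 0.1355 -0.1645  0.0001] j [ 0.0079 -0.1149 -0.1276  1.5568  0.0056  2.8685]
```

View pics/w1.png

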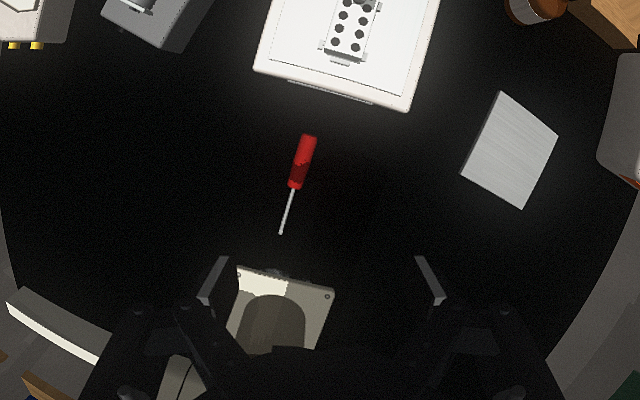

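The wrist view shows the plate corners at about (499,91), (559,136), (522,209) and (460,174), with the shaker partly in view. I'll go to the box and turn so tool x lies along box y.

```bash
echo '[{"drz": -0.16,"x": 0.045,"y": -0.04,"aperture": 0.085},{"drz": -0.32,"x": 0.09,"y": -0.08,"aperture": 0.085},{"drz": -0.48,"x": 0.135,"y": -0.12,"aperture": 0.085},{"drz": -0.64,"x": 0.135,"y": -0.165,"aperture": 0.0},{"drz": -0.8,"x": 0.135,"y": -0.165,"aperture": 0.0},{"drz": -0.97,"x": 0.135,"y": -0.165,"aperture": 0},{"drz": -0.97,"x": 0.135,"y": -0.165,"aperture": 0},{"drz": -0.97,"x": 0.135,"y": -0.165,"aperture": 0}]' | python3 jog.py
python3 - <<'E'
from h import *
import cv2
import pickle
c=bot.calibration("wrist");im=bot.camera("wrist")
cv2.imwrite("pics/w2.png",im[:,:,::-1]);pickle.dump(c,open("pics/w2.pkl","wb"))
go([.5,.2,.33],1.24)
E
echo '[{"x": 0.016,"y": 0.055,"aperture": 0},{"x": 0.04,"y": 0.09,"aperture": 0},{"x": 0.04,"y": 0.12,"aperture": 0},{"x": 0.04,"y": 0.12,"aperture": 0},{"x": 0.04,"y": 0.12,"aperture": 0}]' | python3 jog.py
python3 - <<'E'
from h import *
import cv2
import pickle
c=bot.calibration("wrist");im=bot.camera("wrist")
cv2.imwrite("pics/w3.png",im[:,:,::-1]);pickle.dump(c,open("pics/w3.pkl","wb"))
a=cv2.imread("pics/w2.png");b=im[:,:,::-1]
cv2.imwrite("pics/w23.png",np.vstack([a[0:290,:],b[0:290,:]]))
E
```

```text
clock: 2.4
eef_pos: [0.4193, 0.1903, 0.3291]
tool_rot: [0.815, 0.58, -0.0, -0.0]
ft_force: [0.3, -0.5, -0.5]
grip_width: -0.0004
grasp_force: 0.0
rot [-0.0002  0.0002 -0.0026] d [ 0.0355  0.073  -0.0008] j [ 0.426   0.1407  0.133   1.5634 -0.      2.3302]
clock: 3.08
eef_pos: [0.5454, 0.1893, 0.3292]
tool_rot: [0.814, 0.58, -0.0, -0.0]
ft_force: [-1.3, 0.7, -0.4]
grip_width: -0.0
grasp_force: 0.0
```

View pics/w23.png

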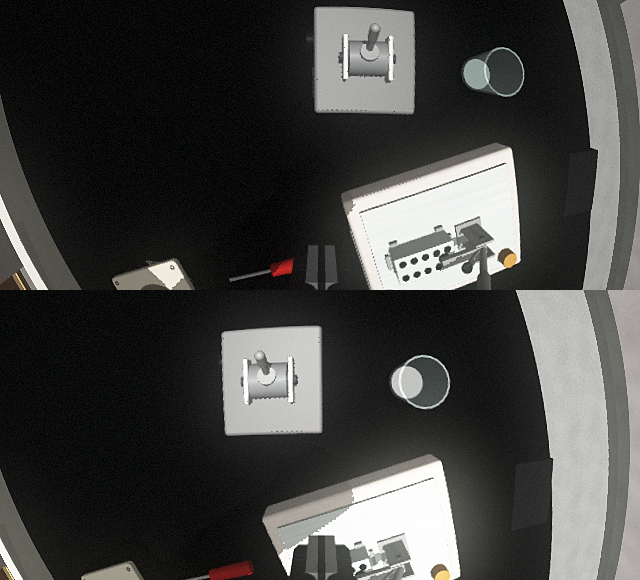

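Both wrist views show the box from above with the lever leaning to box +y. The tip is at (374,28) in the first and (260,66) in the second. I'll triangulate with the fisheye model.

```bash
cat >> h.py <<'E'
import pickle
def wp(n,X):
    c=pickle.load(open(f"pics/{n}.pkl","rb"));q=np.atleast_2d(X)@c["R"].T+c["t"]
    r=np.hypot(q[:,0],q[:,1]);k=np.arctan2(r,q[:,2])/r*c["mtx"][0,0];return q[:,:2]*k[:,None]+c["mtx"][:2,2]
def wtri(obs):
    r=least_squares(lambda X:np.concatenate([wp(n,X)[0]-[u,v] for n,u,v in obs]),[.5,.1,.1]);return r.x,np.abs(r.fun).max()
def wfit(loc,obs,x0,z=None):
    loc=np.array(loc,float)
    def w(p):
        c,s=np.cos(p[2]),np.sin(p[2]);return np.c_[loc[:,0]*c-loc[:,1]*s+p[0],loc[:,0]*s+loc[:,1]*c+p[1],np.full(len(loc),p[3] if z is None else z)]
    return least_squares(lambda p:np.concatenate([wp(n,w(p)[i])[0]-[u,v] for n,i,u,v in obs]),x0)
E
python3 - <<'E'
from h import *
def rect(a,b):return[(a,b),(a,-b),(-a,-b),(-a,b)]
ob=[("w2",3,315,8),("w2",0,413,10),("w2",1,414,113),("w2",2,315,110),("w3",3,222,37),("w3",0,321,36),("w3",1,322,144),("w3",2,226,146)]
r=wfit(rect(.065,.07),ob,[.5,.3,-.3,.08]);print(r.x,r.fun)
b=r.x
t,e=wtri([("w2",374,28),("w3",260,66)]);print("tip",t,e)
d=t-[b[0],b[1],.086];c,s=np.cos(b[2]),np.sin(b[2]);print("local",c*d[0]+s*d[1],-s*d[0]+c*d[1],d[2])
r=wfit(rect(.08,.08),[("w1",0,499,91),("w1",1,559,136),("w1",2,522,209),("w1",3,460,174)],[.43,-.32,-.15,.012],.012);print("plate",r.x,r.fun)
# block nest/top holes: deck corners w2
import cv2
z=lambda n,x,y,w,h:cv2.resize(cv2.imread(f"pics/{n}.png")[y:y+h,x:x+w],(400,300),interpolation=cv2.INTER_CUBIC)
cv2.imwrite("pics/z2.png",np.vstack([np.hstack([z("w2",304,0,120,90),z("w3",212,30,120,90)]),np.hstack([z("w2",340,140,200,150),z("w1",250,0,200,150)])]))
E
```

```text
[ 0.515   0.2981 -0.3311  0.0715] [-1.304  -2.2008  1.0644  0.7767 -0.5363  0.8314 -0.8177  1.6717  0.2125
  3.4104  1.4024 -1.1009  0.5925 -1.6826 -0.4706 -1.7402]
tip [0.5224 0.3213 0.1431] 0.41488735929942777
local -0.0006044242484983774 0.024272437367137505 0.057077192083863526
plate [ 0.4284 -0.3204 -0.1433  0.012 ] [ 0.9834 -1.485  -0.2737 -0.8511 -0.0647  1.4118 -0.3864  1.0267]
```

View pics/z2.png

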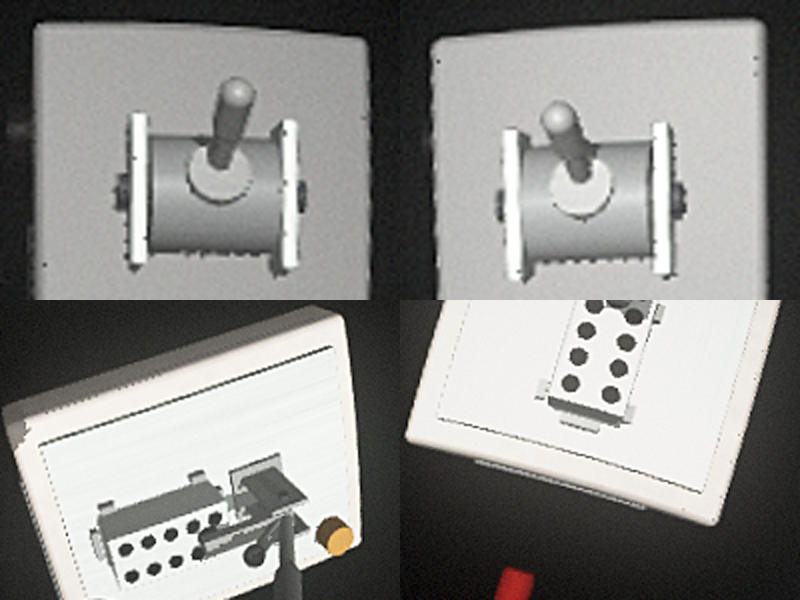

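The zooms show the tip cap centre at about (375.1,27.6) in w2 and (260,64.8) in w3, along with the deck corners and tube holes. I'll refit with these sharper points.

```bash
python3 - <<'E'
from h import *
def rect(a,b):return[(a,b),(a,-b),(-a,-b),(-a,b)]
ob=[("w2",3,314.8,7.2),("w2",0,414.1,12),("w2",1,414,113),("w2",2,315,110),("w3",3,221.9,41.4),("w3",0,321.5,36),("w3",1,322,144),("w3",2,226,146)]
r=wfit(rect(.065,.07),ob,[.5,.3,-.3,.08]);print(r.x,r.fun)
r=wfit(rect(.065,.07),ob,[.5,.3,-.3,.08],.08);print("z fixed",r.x,r.fun);b=r.x
t,e=wtri([("w2",375.1,27.6),("w3",260,64.8)]);print("tip",t,e)
d=t-[b[0],b[1],.086];c,s=np.cos(b[2]),np.sin(b[2]);print("local",c*d[0]+s*d[1],-s*d[0]+c*d[1],d[2])
def lev(p):  # fit box xy,yaw fixed; lever angle a, tip center at r=.0695
    y=.067*np.sin(p);X=np.array([b[0]-s*y,b[1]+c*y,.086+.067*np.cos(p)]);return X
r=least_squares(lambda p:np.concatenate([wp("w2",lev(p[0]))[0]-[375.1,27.6],wp("w3",lev(p[0]))[0]-[260,64.8]]),[.3]);print("lever",r.x,r.fun)
# cheek ends z=.102, y=+-.028
r=wfit(rect(.026,.028),[("w2",3,345.4,34),("w2",2,345.4,78.7),("w2",0,391.3,36.3),("w2",1,391.3,80),("w3",3,245.6,68.4),("w3",2,246.2,113.4),("w3",0,290,66.8),("w3",1,291.5,112)],[.5,.3,-.3,.1]);print("cheeks",r.x,r.fun)
deck=[(.12,.09),(-.12,.09),(-.12,-.09)]
r=wfit(deck,[("w2",1,360,211.5),("w2",0,505.5,163),("w1",1,269,59),("w1",2,401,95.5)],[.56,0,0,.07]);print("deck",r.x,r.fun)
for a,q in [((335,41.5),(403,264.5)),((339,28),(413.5,260.5)),((343,15),(425,256.5)),((355,47.5),(406,278.5)),((359.5,34),(417,274.5)),((363.5,21),(428,270.5))]:print("hole",*wtri([("w1",*a),("w2",*q)]))
E
```

```text
[ 0.5149  0.2972 -0.3305  0.0708] [-0.9927 -0.5977 -0.0754 -0.4978 -0.5575  1.4418 -0.6371  2.3612  0.5568
 -0.2468  1.     -0.3678  0.7522 -1.1174 -0.1322 -1.1473]
z fixed [ 0.5148  0.2967 -0.3306  0.08  ] [-1.1046 -2.2244  2.0085 -1.8445  1.5076  2.3113 -0.7436  3.1433 -1.5679
 -0.9867  1.0857 -1.3687  0.8343  0.366  -2.1027  0.3596]
tip [0.5231 0.3216 0.1454] 0.07290926755428728
local -0.00017858088874522955 0.026211310187500676 0.05935755121177666
lever [0.3965] [ 0.5502 -0.2449 -0.2566  0.1556]
cheeks [ 0.5147  0.2967 -0.3317  0.0999] [ 1.3297 -0.714   1.3925  0.3844 -1.0097 -0.9061 -1.1192  0.6065  0.5819
 -0.1078  1.0967  0.6291 -0.6262 -0.6296 -1.6079  0.6524]
deck [ 0.5648  0.0084 -0.003   0.0603] [-0.1718  0.4667 -0.0914 -0.2444  0.2187 -0.5314 -0.3159  0.2026]
hole [0.4803 0.0216 0.1068] 0.3672815373679441
hole [0.497  0.0217 0.1061] 0.24233501972850036
hole [0.5143 0.0215 0.1058] 0.11260613379346296
hole [ 0.4795 -0.0022  0.1086] 0.25388543931575214
hole [ 0.4969 -0.0029  0.1072] 0.006027167459251359
hole [ 0.5142 -0.0032  0.1065] 0.014514680016304737
```

The deck, cheeks and block holes agree (hole height about 0.107). The axis is at (0.5147, 0.2967), box yaw is -0.331, and the lever leans about 0.395, so off should be near 0.225. Next I'll approach behind the lever on the +y side with the fingers shut.

```bash
python3 - <<'E'
from h import *
go([.5358,.3582,.22],1.24)
go([.5358,.3582,.125],1.24)
E
```

```text
rot [-0.0003 -0.0001 -0.0007] d [ 0.1565 -0.0637  0.1096] j [0.3343 0.39   0.4655 1.6465 0.0003 2.2366]
rot [-0.0003 -0.0001 -0.0007] d [ 0.1565 -0.0637  0.2046] j [0.3343 0.39   0.4655 1.6465 0.0003 2.2366]
```

```bash
echo '[{"x": 0.05,"y": -0.02,"z": 0.02,"aperture": 0},{"x": 0.1,"y": -0.04,"z": 0.04,"aperture": 0},{"x": 0.1565,"y": -0.0637,"z": 0.07,"aperture": 0},{"x": 0.1565,"y": -0.0637,"z": 0.11,"aperture": 0},{"x": 0.1565,"y": -0.0637,"z": 0.15,"aperture": 0},{"x": 0.1565,"y": -0.0637,"z": 0.19,"aperture": 0},{"x": 0.1565,"y": -0.0637,"z": 0.204,"aperture": 0},{"x": 0.1565,"y": -0.0637,"z": 0.204,"aperture": 0}]' | python3 jog.py
python3 - <<'E'
from h import *
o=bot.get_obs();d=o["eef_pos"]-[.5147,.2967,.086];a=1.24
print("local y",d[0]*np.cos(a)+d[1]*np.sin(a),"x",d[0]*np.sin(a)-d[1]*np.cos(a),d[2],o["ft_force"])
E
```

```text
clock: 4.12
eef_pos: [0.5357, 0.3581, 0.1254]
tool_rot: [0.814, 0.581, -0.001, -0.0]
ft_force: [0.6, -0.3, -0.2]
grip_width: 0.0003
grasp_force: 0.0
local y 0.06491898049992999 x -4.205676345179002e-05 0.039432552115131414 [ 0.6174 -0.2941 -0.2354]
```

```bash
echo '[{"x": -0.01,"aperture": 0},{"x": -0.018,"aperture": 0},{"x": -0.021,"aperture": 0},{"x": -0.021,"aperture": 0}]' | python3 jog.py; echo '[{"x": -0.002,"aperture": 0},{"x": -0.002,"aperture": 0}]' | python3 jog.py;echo '[{"x": -0.002,"aperture": 0},{"x": -0.002,"aperture": 0}]' | python3 jog.py
```

```text
clock: 4.62
eef_pos: [0.5299, 0.3381, 0.126]
tool_rot: [0.814, 0.581, 0.001, -0.0]
ft_force: [-0.5, -0.1, 1.0]
grip_width: -0.0002
grasp_force: 0.0
clock: 4.88
eef_pos: [0.529, 0.3365, 0.1253]
tool_rot: [0.814, 0.581, 0.0, -0.0]
ft_force: [0.3, -0.1, -0.6]
grip_width: 0.0002
grasp_force: 0.0
clock: 5.12
eef_pos: [0.5287, 0.3356, 0.1255]
tool_rot: [0.814, 0.581, 0.001, -0.001]
ft_force: [1.1, 4.2, -0.8]
grip_width: -0.0001
grasp_force: 2.0
```

```bash
for i in 1; do echo '[{"x": -0.0015,"aperture": 0},{"x": -0.0015,"aperture": 0}]' | python3 jog.py; done; echo '[{"x": -0.0015,"aperture": 0},{"x": -0.0015,"aperture": 0}]' | python3 jog.py; echo '[{"x": -0.0015,"aperture": 0},{"x": -0.0015,"aperture": 0}]' | python3 jog.py
```

```text
clock: 5.38
eef_pos: [0.5284, 0.3347, 0.126]
tool_rot: [0.814, 0.581, 0.002, -0.001]
ft_force: [1.2, 6.0, 0.7]
grip_width: 0.0
grasp_force: 2.7
clock: 5.62
eef_pos: [0.5281, 0.3337, 0.1264]
tool_rot: [0.814, 0.581, 0.002, -0.001]
ft_force: [1.7, 5.8, 0.9]
grip_width: 0.0001
grasp_force: 3.0
clock: 5.88
eef_pos: [0.5275, 0.3314, 0.1265]
tool_rot: [0.814, 0.581, 0.001, -0.0]
ft_force: [1.2, 1.4, 0.7]
grip_width: -0.0
grasp_force: 0.8
```

```bash
echo '[{"x": -0.0015,"aperture": 0},{"x": -0.0015,"aperture": 0}]' | python3 jog.py; echo '[{"x": -0.001,"aperture": 0},{"x": -0.001,"aperture": 0}]' | python3 jog.py
```

```text
clock: 6.12
eef_pos: [0.5257, 0.3277, 0.1246]
tool_rot: [0.814, 0.581, -0.001, 0.0]
ft_force: [0.6, 0.6, -0.2]
grip_width: 0.0001
grasp_force: 0.0
clock: 6.38
eef_pos: [0.5259, 0.3275, 0.125]
tool_rot: [0.814, 0.581, -0.0, 0.0]
ft_force: [-0.3, -0.2, -0.3]
grip_width: 0.0001
grasp_force: 0.0
```

It clicked and the force is gone. I'll retreat, rise, and check the lever from above.

```bash
echo '[{"x": 0.03,"aperture": 0},{"x": 0.03,"z": -0.05,"aperture": 0},{"x": 0.03,"z": -0.1,"aperture": 0},{"x": 0.02,"y": 0.01,"z": -0.15,"aperture": 0},{"x": -0.04,"y": 0.03,"z": -0.2,"aperture": 0},{"x": -0.1,"y": 0.06,"z": -0.2,"aperture": 0},{"x": -0.125,"y": 0.065,"z": -0.2,"aperture": 0},{"x": -0.125,"y": 0.065,"z": -0.2,"aperture": 0}]' | python3 jog.py
python3 - <<'E'
from h import *
import cv2
c=bot.calibration("wrist");im=bot.camera("wrist")
pickle.dump(c,open("pics/w4.pkl","wb"))
b=[.5147,.2967];yaw=-.331;c,s=np.cos(yaw),np.sin(yaw)
P=lambda p:wp("w4",[b[0]-s*.067*np.sin(p),b[1]+c*.067*np.sin(p),.086+.067*np.cos(p)])[0]
for p in(.395,.225,.055):print(p,P(p))
u,v=P(.225).astype(int);x,y=max(u-60,0),max(v-45,0);print(x,y)
cv2.imwrite("pics/w4.png",cv2.resize(im[y:y+90,x:x+120,::-1],(480,360),interpolation=cv2.INTER_CUBIC))
print((np.array([P(p) for p in(.395,.225,.055)])-[x,y])*4)
E
```

```text
clock: 7.38
eef_pos: [0.5471, 0.1855, 0.3265]
tool_rot: [0.815, 0.579, 0.001, 0.0]
ft_force: [0.2, 0.5, -0.6]
grip_width: 0.0002
grasp_force: 0.0
0.395 [255.5566  62.5603]
0.225 [255.0208  72.5466]
0.055 [254.9191  83.2887]
195 27
[[242.2264 142.2412]
 [240.0834 182.1863]
 [239.6763 225.1549]]
```

View pics/w4.png

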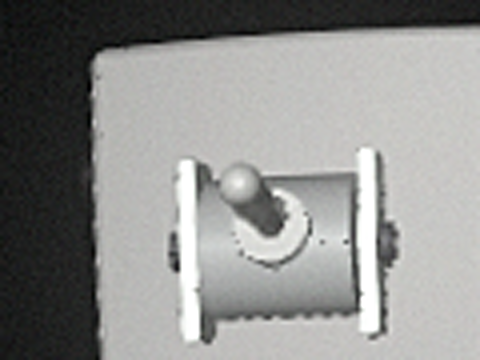

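The picture shows the tip at (240,182), exactly the predicted off angle of 0.225, so the switch is at off. Now the clamp: I'll turn the tool half round (yaw π) and approach the handle from the robot side.

```bash
python3 - <<'E'
from h import *
go([.48,.0087,.325],3.14)
E
```

```text
rot [ 0.0011 -0.     -1.9031] d [-0.1906 -0.0049  0.0008] j [0.3296 0.3907 0.4571 1.6364 0.0003 2.2343]
```

```bash
echo '[{"drz": -0.18,"x": -0.02,"aperture": 0},{"drz": -0.36,"x": -0.04,"aperture": 0},{"drz": -0.54,"x": -0.06,"aperture": 0},{"drz": -0.72,"x": -0.08,"aperture": 0},{"drz": -0.9,"x": -0.1,"aperture": 0},{"drz": -1.08,"x": -0.13,"aperture": 0},{"drz": -1.26,"x": -0.16,"aperture": 0},{"drz": -1.44,"x": -0.1906,"y": -0.0049,"aperture": 0},{"drz": -1.62,"x": -0.1906,"y": -0.0049,"aperture": 0},{"drz": -1.8,"x": -0.1906,"y": -0.0049,"aperture": 0}]' | python3 jog.py
python3 - <<'E'
from h import *
go([.48,.0087,.195],3.14)
E
```

```text
clock: 8.68
eef_pos: [0.4805, 0.0108, 0.3251]
tool_rot: [0.047, 0.999, 0.0, -0.0]
ft_force: [-0.0, -0.0, -0.1]
grip_width: 0.0
grasp_force: 0.0
rot [ 0.0004 -0.0004 -0.0932] d [ 0.0002 -0.0022  0.1301] j [0.0223 0.182  0.1721 1.5612 0.0005 0.117 ]
```

```bash
echo '[{"drz": -0.093,"y": -0.002,"z": 0.05,"aperture": 0},{"drz": -0.093,"y": -0.002,"z": 0.1,"aperture": 0},{"drz": -0.093,"y": -0.002,"z": 0.13,"aperture": 0},{"drz": -0.093,"y": -0.002,"z": 0.13,"aperture": 0}]' | python3 jog.py; echo '[{"x": -0.02,"aperture": 0},{"x": -0.04,"aperture": 0},{"x": -0.05,"aperture": 0},{"x": -0.06,"aperture": 0},{"x": -0.07,"aperture": 0}]' | python3 jog.py
```

```text
clock: 9.18
eef_pos: [0.4783, 0.0091, 0.1927]
tool_rot: [0.003, 1.0, 0.0, -0.003]
ft_force: [0.2, -0.9, 0.3]
grip_width: 0.0002
grasp_force: 0.0
clock: 9.8
eef_pos: [0.5501, 0.0076, 0.1955]
tool_rot: [0.004, 1.0, -0.0, -0.0]
ft_force: [-3.7, 0.8, 0.8]
grip_width: -0.0004
grasp_force: 0.0
```

```bash
echo '[{"x": -0.015,"aperture": 0},{"x": -0.03,"aperture": 0},{"x": -0.045,"aperture": 0},{"x": -0.06,"aperture": 0}]' | python3 jog.py;  echo '[{"x": -0.015,"aperture": 0},{"x": -0.03,"aperture": 0},{"x": -0.03,"aperture": 0}]' | python3 jog.py
```

```text
clock: 10.3
eef_pos: [0.6102, 0.0065, 0.1951]
tool_rot: [0.004, 1.0, -0.0, -0.001]
ft_force: [-2.8, -0.9, -0.8]
grip_width: 0.0003
grasp_force: 1.1
clock: 10.68
eef_pos: [0.6417, 0.0062, 0.1952]
tool_rot: [0.005, 1.0, -0.0, 0.001]
ft_force: [-1.2, 0.5, 0.2]
grip_width: 0.0001
grasp_force: 0.0
```

```bash
echo '[{"x": -0.01,"aperture": 0},{"x": -0.02,"aperture": 0},{"x": -0.02,"aperture": 0},{"x": -0.02,"aperture": 0}]' | python3 jog.py
python3 - <<'E'
from h import *
import cv2
t=bot.camera("top");s=bot.camera("scene")
cv2.imwrite("pics/c1.png",np.hstack([cv2.resize(t[110:290,250:390,::-1],(350,450)),cv2.resize(s[150:290,270:390,::-1],(386,450))]))
E
```

```text
clock: 11.18
eef_pos: [0.66, 0.0064, 0.1952]
tool_rot: [0.004, 1.0, -0.0, -0.0]
ft_force: [-0.1, -0.1, -0.4]
grip_width: -0.0001
grasp_force: 0.0
```

View pics/c1.png

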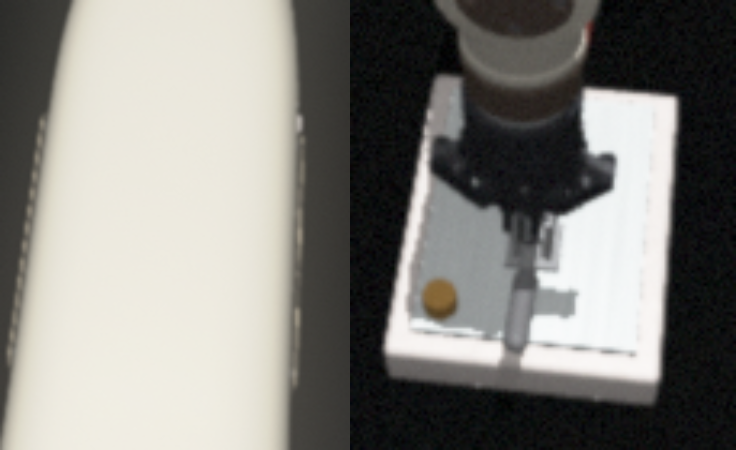

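The scene view shows the handle lying back at about (518,310) towards the far edge and the force is gone, so the clamp is open. I'll rise and go over the block with the fingers open.

```bash
echo '[{"z": -0.06,"aperture": 0},{"z": -0.11,"aperture": 0},{"x": 0.05,"z": -0.11,"aperture": 0.085},{"x": 0.1,"y": 0.001,"z": -0.11,"aperture": 0.085},{"x": 0.148,"y": 0.0026,"z": -0.11,"aperture": 0.085},{"x": 0.148,"y": 0.0026,"z": -0.11,"aperture": 0.085},{"x": 0.148,"y": 0.0026,"z": -0.11,"aperture": 0.085}]' | python3 jog.py
python3 - <<'E'
from h import *
import cv2
c=bot.calibration("wrist");im=bot.camera("wrist");pickle.dump(c,open("pics/w5.pkl","wb"))
t=bot.camera("scene")
cv2.imwrite("pics/w5.png",np.hstack([im[:,:,::-1][:,100:540],cv2.resize(t[150:290,270:390,::-1],(343,400))]))
go([.512,.009,.13],3.138);go([.512,.009,.071],3.138)
E
```

```text
clock: 12.15
eef_pos: [0.5127, 0.0103, 0.3062]
tool_rot: [0.004, 1.0, 0.0, 0.001]
ft_force: [-0.4, -0.7, 0.9]
grip_width: 0.0848
grasp_force: 0.0
rot [ 0.      0.0016 -0.0053] d [ 0.0017 -0.0013  0.1756] j [ 0.02    0.2489  0.2073  1.5276 -0.      0.0288]
rot [ 0.      0.0016 -0.0053] d [ 0.0018 -0.0013  0.2346] j [ 0.02    0.2489  0.2073  1.5276 -0.      0.0288]
```

View pics/w5.png

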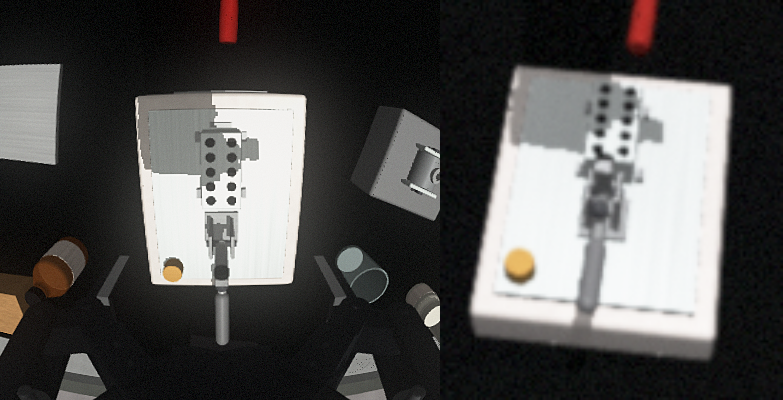

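The clamp is fully open and all ten holes are visible, centred near (321,172) in the wrist picture. I'll check the projection, then grasp.

```bash
python3 - <<'E'
from h import *
print(wp("w5",[[.5145,.0092,.108],[.48,.0092,.108],[.5145,.0,.108]]))
E
echo '[{"x": 0.001,"y": -0.0013,"z": 0.06,"aperture": 0.085},{"x": 0.001,"y": -0.0013,"z": 0.12,"aperture": 0.085},{"x": 0.001,"y": -0.0013,"z": 0.17,"aperture": 0.085},{"x": 0.001,"y": -0.0013,"z": 0.2,"aperture": 0.085},{"x": 0.001,"y": -0.0013,"z": 0.22,"aperture": 0.085},{"x": 0.001,"y": -0.0013,"z": 0.2346,"aperture": 0.085},{"x": 0.001,"y": -0.0013,"z": 0.2346,"aperture": 0.085}]' | python3 jog.py
```

```text
[[320.0772 172.3526]
 [319.7447 142.1429]
 [311.9366 172.4403]]
clock: 13.12
eef_pos: [0.511, 0.0089, 0.0695]
tool_rot: [0.004, 1.0, -0.0, -0.001]
ft_force: [-0.3, 0.6, 0.4]
grip_width: 0.0848
grasp_force: 0.0
```

```bash
echo '[{"aperture": 0.05},{"aperture": 0.03},{"aperture": 0.03},{"aperture": 0.03},{"aperture": 0.03}]' | python3 jog.py; echo '[{"z": -0.008,"aperture": 0.03},{"z": -0.018,"aperture": 0.03},{"z": -0.03,"aperture": 0.03},{"z": -0.03,"aperture": 0.03}]' | python3 jog.py
```

```text
clock: 13.75
eef_pos: [0.5122, 0.0091, 0.072]
tool_rot: [0.004, 1.0, 0.0, 0.001]
ft_force: [-0.9, 0.1, 6.0]
grip_width: 0.045
grasp_force: 63.3
clock: 14.25
eef_pos: [0.5122, 0.009, 0.102]
tool_rot: [0.004, 1.0, 0.0, 0.001]
ft_force: [-0.0, 0.2, -3.5]
grip_width: 0.0448
grasp_force: 62.5
```

The grasp is solid: 45 mm opening, 63 N grip, and about 3.5 N of load. I'll lift further and carry it to the plate.

```bash
echo '[{"z": -0.03,"aperture": 0.03},{"z": -0.06,"aperture": 0.03},{"x": 0.008,"y": -0.03,"z": -0.07,"aperture": 0.03},{"x": 0.019,"y": -0.07,"z": -0.07,"aperture": 0.03},{"x": 0.03,"y": -0.115,"z": -0.07,"aperture": 0.03},{"x": 0.042,"y": -0.16,"z": -0.07,"aperture": 0.03},{"x": 0.053,"y": -0.2,"z": -0.07,"aperture": 0.03},{"x": 0.065,"y": -0.245,"z": -0.07,"aperture": 0.03},{"x": 0.076,"y": -0.29,"z": -0.07,"aperture": 0.03},{"x": 0.0865,"y": -0.32,"z": -0.07,"aperture": 0.03}]' | python3 jog.py; echo '[{"y": -0.01,"aperture": 0.03},{"y": -0.01,"aperture": 0.03},{"y": -0.01,"aperture": 0.03}]' | python3 jog.py
python3 - <<'E'
from h import *
import cv2
c=bot.calibration("wrist");im=bot.camera("wrist");pickle.dump(c,open("pics/w6.pkl","wb"))
cv2.imwrite("pics/w6.png",im[:,:,::-1])
go([.4255,-.321,.016],3.138)
p=.428,-.321;print(wp("w6",[[p[0]+.08*(sx*.9895+sy*.1445),p[1]+.08*(-.1445*sx+.9895*sy),.012] for sx,sy in((1,1),(1,-1),(-1,-1),(-1,1))]))
E
```

```text
clock: 15.5
eef_pos: [0.421, -0.3121, 0.1704]
tool_rot: [0.005, 1.0, -0.0, -0.0]
ft_force: [0.8, 0.0, -3.2]
grip_width: 0.0452
grasp_force: 62.6
clock: 15.88
eef_pos: [0.422, -0.3191, 0.1705]
tool_rot: [0.004, 1.0, 0.0, -0.0]
ft_force: [0.4, 0.1, -3.7]
grip_width: 0.0454
grasp_force: 62.7
rot [ 0.0007 -0.0002 -0.0035] d [-0.0035 -0.0021  0.1546] j [-0.6475  0.3317 -0.0317  1.2081  0.0004 -0.6404]
[[379.5542 262.8222]
 [238.5528 245.5343]
 [248.4371  97.8407]
 [410.2214 120.5915]]
```

View pics/w6.png

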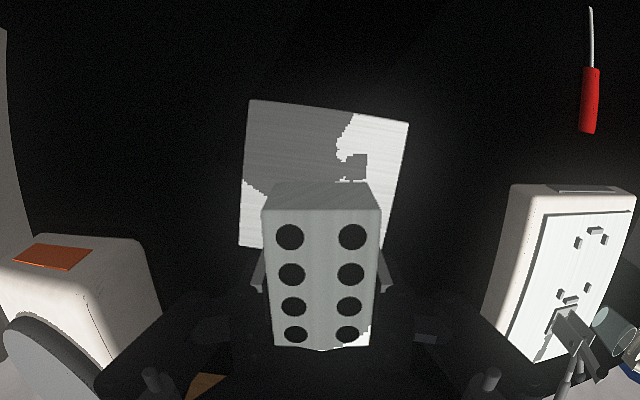

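The block is held upright, and the plate corners at (249,99), (409,123) and (239,246) match the prediction. Lowering now.

```bash
echo '[{"x": -0.0035,"y": -0.002,"z": 0.04,"aperture": 0.03},{"x": -0.0035,"y": -0.002,"z": 0.08,"aperture": 0.03},{"x": -0.0035,"y": -0.002,"z": 0.115,"aperture": 0.03},{"x": -0.0035,"y": -0.002,"z": 0.135,"aperture": 0.03},{"x": -0.0035,"y": -0.002,"z": 0.146,"aperture": 0.03},{"x": -0.0035,"y": -0.002,"z": 0.149,"aperture": 0.03},{"x": -0.0035,"y": -0.002,"z": 0.149,"aperture": 0.03}]' | python3 jog.py; echo '[{"z": 0.002,"aperture": 0.03},{"z": 0.003,"aperture": 0.03},{"z": 0.003,"aperture": 0.03}]' | python3 jog.py
```

```text
clock: 16.8
eef_pos: [0.4259, -0.3224, 0.0224]
tool_rot: [0.004, 1.0, -0.0, 0.001]
ft_force: [0.0, 0.1, -3.0]
grip_width: 0.0451
grasp_force: 62.7
clock: 17.18
eef_pos: [0.4252, -0.3224, 0.0189]
tool_rot: [0.004, 1.0, -0.0, 0.0]
ft_force: [-0.5, 0.7, -3.9]
grip_width: 0.0453
grasp_force: 62.7
```

```bash
echo '[{"z": 0.001,"aperture": 0.03},{"z": 0.0015,"aperture": 0.03},{"z": 0.0015,"aperture": 0.03}]' | python3 jog.py; echo '[{"z": 0.001,"aperture": 0.03},{"z": 0.0015,"aperture": 0.03},{"z": 0.0015,"aperture": 0.03}]' | python3 jog.py
```

```text
clock: 17.55
eef_pos: [0.4252, -0.3222, 0.0171]
tool_rot: [0.004, 1.0, 0.0, -0.0]
ft_force: [0.7, -0.6, -4.5]
grip_width: 0.045
grasp_force: 62.7
clock: 17.92
eef_pos: [0.4252, -0.3223, 0.016]
tool_rot: [0.004, 1.0, -0.0, 0.0]
ft_force: [-2.1, 0.9, -0.1]
grip_width: 0.0449
grasp_force: 63.1
```

Contact. I'll press slightly, release, back off upwards and check.

```bash
echo '[{"z": 0.0005,"aperture": 0.03},{"z": 0.0005,"aperture": 0.055},{"aperture": 0.085},{"aperture": 0.085},{"aperture": 0.085},{"z": -0.03,"aperture": 0.085},{"z": -0.08,"aperture": 0.085},{"z": -0.13,"aperture": 0.085},{"x": 0.04,"z": -0.18,"aperture": 0.085},{"x": 0.1,"z": -0.2,"aperture": 0.085}]' | python3 jog.py; echo '[{"x": 0.04,"aperture": 0.085},{"x": 0.04,"aperture": 0.085},{"x": 0.04,"aperture": 0.085}]' | python3 jog.py
python3 - <<'E'
from h import *
import cv2
t=bot.camera("top");s=bot.camera("scene")
z=lambda im,x,y,w,h:cv2.resize(im[y:y+h,x:x+w,::-1],(400,300),interpolation=cv2.INTER_CUBIC)
cv2.imwrite("pics/f.png",np.vstack([np.hstack([z(t,390,140,160,200),z(s,160,130,120,140)]),np.hstack([z(t,140,175,100,75),z(s,270,150,210,140)])]))
E
```

```text
clock: 19.18
eef_pos: [0.3283, -0.3228, 0.2181]
tool_rot: [0.003, 1.0, -0.002, 0.002]
ft_force: [0.9, -2.0, 0.7]
grip_width: 0.0852
grasp_force: 0.0
clock: 19.55
eef_pos: [0.2875, -0.3214, 0.2152]
tool_rot: [0.005, 1.0, -0.0, 0.0]
ft_force: [-0.1, -1.3, 0.2]
grip_width: 0.0851
grasp_force: 0.0
```

View pics/f.png

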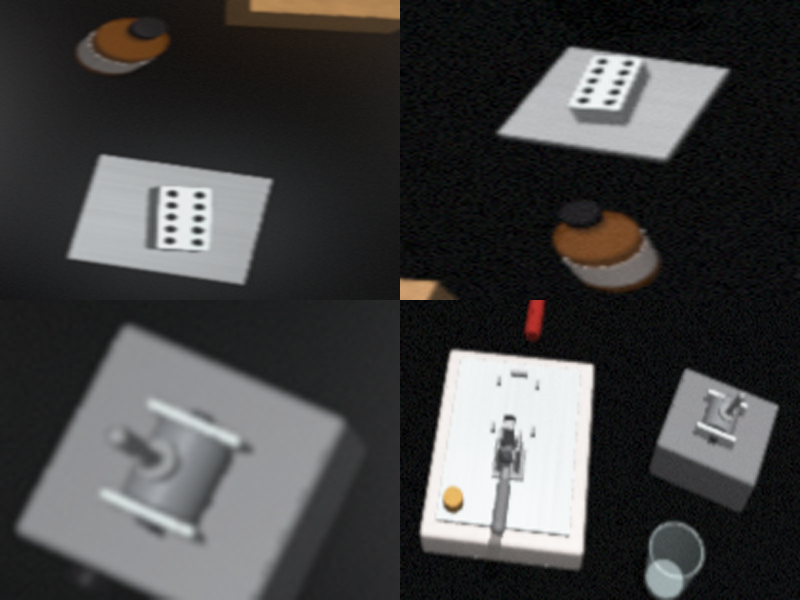

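The block stands upright in the middle of the plate, the clamp is open and the lever is at off. The bottle and beaker haven't moved. Handing in.

```bash
python3 -c "
from workcell import bot
print(bot.job_done())"
```

```text
the job is handed in; nothing more can be done
None
```

The job is handed in at about 20 s of the 70 s limit: switch clicked to off, clamp standing open, block upright mid-plate, bottle and beaker untouched; the hand-in call returned no verdict.

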